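Open the push-and-turn cap of the red solvent bottle

ROBOT

A 6-joint arm with a two-finger parallel gripper is mounted at the origin on a cart in front of the work surface, level with it; the furniture and walls round the work are solid. World frame = base frame: x ahead of the robot, y to its left, z up, the work surface at z = 0. Lengths are in m, angles in rad, forces in N, time in s.
With the tool pointing down it reaches from about 0.275 to 0.875 m from the base axis. Payload 12.5 kg.
Tool frame: the origin (TCP) lies between the finger pads; the fingertips stand 11 mm ahead of it and the grasp point (between the pads) lies 8 mm behind it (arm.nose_length is the distance from the TCP to the fingertips, in m); z points along the fingers, y is the line along which they close (so a half turn about z gives the same grasp; the last joint's range is limited). The gripper opens to 85 mm and grips with 20 to 120 N. Pads are 22 mm wide; open, the fingers measure 114 mm over their backs; the gripper's body (76 mm by 85 mm) begins 54 mm behind the grasp point. The pads swing forward as they close: fully open they stand 13 mm farther back than shut.
Start: joints at [-1.395, 0.351, 1.652, -0, 1.139, -0.085], TCP at [0.142, -0.531, 0.242] pointing down, gripper open.
Joint ranges: [-2.75, 2.75], [-0.79, 2.1], [0.01, 2.65], [-1.57, 4.71], [0.07, 3.14], [-2.87, 2.87]. Speed limits (rad/s): [2.22, 2.22, 2.79, 3.14, 3.14, 3.14].

INTERFACE

Orientations are given as a 3x3 rotation matrix whose columns are the frame's x, y, z axes.
In Python, from workcell import arm, eyes, models gives the robot as it stands.
- The arm moves only by the tool servo_tool, never from a script. Its argument "targets" is a list of rows, each an object with "xyz": the shift along the tool's x, y, z in m, a list of three; "rotation": the turn, a rotation vector about the tool's x, y, z in degrees, a list of three; "fingers": the closure, from -1 (fully open) to 1 (shut), so that 0 is half open. A call has 1 to 10 rows; each row shifts and turns the commanded pose from where the row before left it, along the tool's axes as they then stand; what a row does not reach is not made up. A row lasts 1/12 s, in which the tool goes at most 41.7 mm and 7.16 degrees, less where a joint would pass 70% of its speed; a pose out of reach is approached as far as the arm can. A call is refused whole if a number of a shift passes 0.0417 or a number of a turn 7.16, either way. A call with a gripper value outside its range is refused whole. The fingers move at their own pace and stop on an object; "newtons" is the grip in N (left out, the last holds). Time passes only in rows, so rows that do not move let the fingers close. It gives the time, the measured TCP pose, the force, the opening and the grip force at its end, in the units of the state.
- arm.get_obs(): the state, without advancing time (a new reading comes with each control period).
- eyes.capture(name): name is "scene" or "top"; returns the picture (384x512x3 uint8, blue, green, red); there is no depth.
- eyes.camera_params(name): a dict with "K" (3x3 intrinsics, pixels), "k1" (the pictures are not rectified: a ray, as slopes to the right and down, at radius r is drawn at 1 + k1 r^2 times it, then the intrinsics apply), "rvec" (rotation vector, rad) and "tvec" (3), from world to camera coordinates, as OpenCV has them. Camera axes: x right, y down, z forward; pixel columns grow to the right and rows downward; lengths in m; the calibration is good to about 2 mm. A picture is of the moment at which its call begins. camera_params takes no time and is no camera call.
- arm.close_job(): hands the job in; it is judged then, once.
Trained networks look in the newest picture that a camera, given by its name, has taken for a name from the list of things; names that differ only in an ending like _2 or _b are one class to them, and where a whole thing is asked for, a point or a joint stands for the part that bears it (a point fixed in the world has none). Each returns a list of dicts, best first, with "conf" (0 to 1); they miss things now and then, are a little off and sometimes report something else, mostly with a low value. They report only what shows in the picture. A call takes as long as a camera call.
- models.silhouettes(thing, camera): "mask" (384x512 bool, what is visible of it).
- models.mark_of(thing, camera): "centre" ([x, y, z] in m, in world coordinates, good to about 4 mm: a listed point, or the origin of a listed thing).
The state is a dict: "time_s": time; "joints": joint angles; "dq": joint speeds; "tau": joint torques, N m; "eef_pos": TCP position; "orientation": TCP orientation; "wrist_force": force on the tool from outside, world axes, zero at the start; "wrist_torque": the same for the moment, N m; "width": finger opening in m; "grip_force": force on a finger pad.
Only numpy, scipy, OpenCV 4.12 (cv2) and the standard library are available. Lean on these libraries where they do the work, as an engineer would, in place of code of your own. Each camera call takes 0.05 s, during which the arm holds its last target. There are 200 camera calls.

TASK

Open the red-capped solvent bottle. Its safety cap only releases while pressed: push it firmly down, turn it counter-clockwise (seen from above) about a fifth of a turn while it is down, then let go so that it springs up and shows the green ring beneath. Leave the blue-capped bottle closed and alone.

Things in the scene. Friction and masses are not known exactly. Their poses are not given: they have to be found in the camera images.
- red_cap_grip (a point): Centre of the upright finger bar of the red cap, on the cap's turning axis, 158 mm above the bench when closed; moves with the cap. x along the bar (50 mm), y across it (14 mm), z up (26 mm). 12 mm below this point is the cap's flat top, 62 mm across: fingertips astride the bar press on it. White bottle with red band, 86 mm across, fixed in a dark stand 100 mm across.
- red_cap_lift (a joint): Height of the red cap (m): 0 closed, negative pressed down (stop at -0.012), +0.010 sprung up and open. A spring pushes it up: about 8 N at 0, 11 N at -0.005, 15 N at -0.012. The catch is clear from -0.005 down; best -0.007 to -0.010.
- red_cap_turn (a joint): Turn of the red cap (rad), counter-clockwise from above is positive: 0 closed, end stop at 1.4. It is blocked at about 0.07 to 0.2 unless the cap is pressed. It is free to spring up from about 1.0 on; aim at 1.2. When pressed, turning is light (under 0.1 N m).
- blue_bar_end (a point): One end of the finger bar (25 mm from its cap's axis, half-way up the bar) on the blue cap of a second bottle, alike but for its blue cap and band. Its x axis points from that cap's axis out along the bar. To be left closed.

How it is judged:
By the outcome, as a careful person would: the job done as asked, in the order asked, and still so for the second after the job is handed in, with the robot touching nothing.
It also fails if it takes over 35 s, if anything falls off the work surface, if the arm or the gripper's body presses on something with over 40 N, if the wrist force passes 120 N, or if a joint passes its speed limit or range.

## Working session

There is one attempt and no reset: what is moved stays moved. The work goes in short steps, Python scripts to look and compute and a tool call to move; the robot and the scene stay as the last step left them, time stands still between calls to the robot, and variables do not carry over. Pictures are saved under pics/ and viewed, at most 10 in all, crops included, and the job is handed in when it is done.

Besides the shell and the picture viewer there is one more tool, called as name(argument=value, ...), one argument or row to a line, values as JSON. servo_tool: Moves the arm, as the interface text tells. Its arguments: {"type":"object","properties":{"targets":{"type":"array"},"newtons":{"type":"number"}},"required":["targets"]}

```bash
mkdir -p pics; cat > h.py <<'E'
import numpy as np, cv2
from workcell import arm, eyes, models
def ray(cam,u,v):
    p=eyes.camera_params(cam);K=np.array(p["K"]);k1=p["k1"]
    d=np.array([(u-K[0,2])/K[0,0],(v-K[1,2])/K[1,1]]);s=d.copy()
    for _ in range(30): s=d/(1+k1*(s@s))
    R=cv2.Rodrigues(np.array(p["rvec"],float))[0];t=np.array(p["tvec"]).ravel()
    return -R.T@t, R.T@np.array([s[0],s[1],1])
def atz(cam,u,v,z):
    o,d=ray(cam,u,v);return o+d*(z-o[2])/d[2]
E
python3 - <<'E'
from h import *
np.set_printoptions(precision=4,suppress=True)
a=eyes.capture("top");b=eyes.capture("scene")
cv2.imwrite("pics/top.png",a);cv2.imwrite("pics/scene.png",b)
for c in("top","scene"):
    for t in("red_cap_grip","blue_bar_end"):
        print(c,t,[(x["conf"],np.array(x["centre"])) for x in models.mark_of(t,c)])
    o,d=ray(c,256,192);print(o,d)
for c in("top","scene"):
    for m in models.silhouettes("red_cap_grip",c):
        ys,xs=np.nonzero(m["mask"]);print(c,m["conf"],xs.min(),xs.max(),ys.min(),ys.max(),len(xs))
s=arm.get_obs();print(s["time_s"],s["eef_pos"],s["orientation"],s["width"],arm.nose_length)
E
```

```text
top red_cap_grip []
top blue_bar_end [(0.97, array([0.5356, 0.3439, 0.1605]))]
[0.3658 0.0529 1.0106] [ 0.2208 -0.0317 -0.9751]
scene red_cap_grip [(0.8, array([ 0.5081, -0.2611,  0.1539]))]
scene blue_bar_end [(0.88, array([0.5318, 0.3479, 0.1613]))]
[0.1691 0.8305 0.9705] [ 0.3019 -0.6552 -0.6925]
top 0.95 355 380 193 217 522
scene 0.66 298 318 115 135 350
0.4 [ 0.1418 -0.5313  0.2422] [[ 0.9662  0.2578 -0.    ]
 [ 0.2578 -0.9662  0.0001]
 [ 0.     -0.0001 -1.    ]] 0.08536381377649256 0.011
```

View pics/top.png

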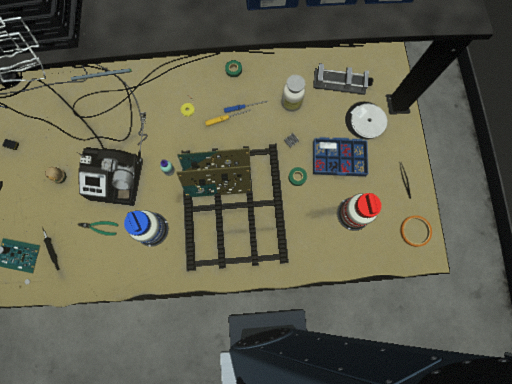

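View pics/scene.png

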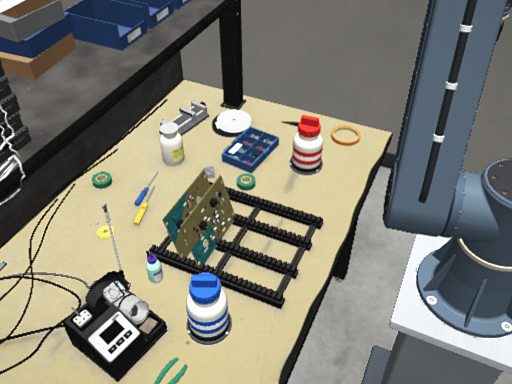

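The red cap is near (369,205) in top and (309,125) in scene. The blue one is near (144,223) in top and (206,288) in scene. I'll enlarge the red cap to read the bar's direction.

```bash
python3 - <<'E'
from h import *
np.set_printoptions(precision=4,suppress=True)
a=cv2.imread("pics/top.png")[185:225,348:388];b=cv2.imread("pics/scene.png")[105:145,288:328]
cv2.imwrite("pics/crop.png",np.hstack([cv2.resize(i,(400,400),interpolation=cv2.INTER_CUBIC) for i in(a,b)]))
m=models.silhouettes("red_cap_grip","top")[0]["mask"]
ys,xs=np.nonzero(m);print(xs.mean(),ys.mean(),atz("top",xs.mean(),ys.mean(),.144))
print(atz("scene",309,125,.15))
E
```

```text
367.94827586206895 204.98850574712642 [ 0.5046 -0.2587  0.144 ]
[ 0.5058 -0.2529  0.15  ]
```

View pics/crop.png

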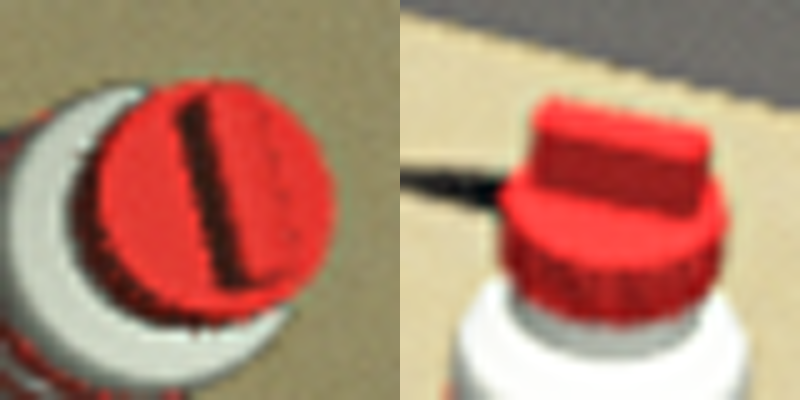

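The left crop (top) shows the cap disc centred at about (217,197), which is full-picture pixel (369.2,204.2). The bar's upper edge runs from (207,98) to (245,285). In the right crop (scene) the bar's near top edge runs from (535,135) to (705,162).

```bash
python3 - <<'E'
from h import *
np.set_printoptions(precision=4,suppress=True)
T=lambda x,y,z:atz("top",348+x/10-.5,185+y/10-.5,z)
S=lambda x,y,z:atz("scene",288+(x-400)/10-.5,105+y/10-.5,z)
print("disc",T(217,197,.146), T(100,197,.146),T(335,197,.146))
for n,p,q in(("top upper",T(207,98,.171),T(245,285,.171)),("top lower",T(180,110,.146),T(222,285,.146)),("sc upper",S(535,135,.171),S(705,162,.171)),("sc lower",S(535,180,.146),S(697,213,.146))):
    d=p-q;print(n,p,q,np.hypot(*d[:2]),np.degrees(np.arctan2(d[1],d[0])), (p+q)/2)
s=arm.get_obs();R=s["orientation"];print(np.degrees(np.arctan2(R[1,0],R[0,0])))
E
```

```text
disc [ 0.5061 -0.2615  0.146 ] [ 0.5086 -0.2312  0.146 ] [ 0.5036 -0.2923  0.146 ]
top upper [ 0.5272 -0.2537  0.171 ] [ 0.4795 -0.2562  0.171 ] 0.04780277248654954 2.9190143442714467 [ 0.5034 -0.2549  0.171 ]
top lower [ 0.5295 -0.2553  0.146 ] [ 0.4834 -0.2594  0.146 ] 0.04628202110736822 5.059703884546327 [ 0.5064 -0.2574  0.146 ]
sc upper [ 0.5286 -0.2465  0.171 ] [ 0.4817 -0.2542  0.171 ] 0.04753983383850744 9.305074558693956 [ 0.5052 -0.2503  0.171 ]
sc lower [ 0.5321 -0.2599  0.146 ] [ 0.4854 -0.2642  0.146 ] 0.04692063270657356 5.348704652635598 [ 0.5087 -0.262   0.146 ]
14.942801866557055
```

servo_tool(
  targets=[
    {"xyz": [0.035,-0.014,0],"rotation": [0,0,0],"fingers": -1},
    {"xyz": [0.035,-0.014,0],"rotation": [0,0,0],"fingers": -1},
    {"xyz": [0.035,-0.014,0],"rotation": [0,0,0],"fingers": -1},
    {"xyz": [0.035,-0.014,0],"rotation": [0,0,0],"fingers": -1},
    {"xyz": [0.035,-0.014,0],"rotation": [0,0,0],"fingers": -1},
    {"xyz": [0.035,-0.014,0],"rotation": [0,0,0],"fingers": -1},
    {"xyz": [0.035,-0.014,0],"rotation": [0,0,0],"fingers": -1},
    {"xyz": [0.035,-0.014,0],"rotation": [0,0,0],"fingers": -1},
    {"xyz": [0.035,-0.014,0],"rotation": [0,0,5],"fingers": -1},
    {"xyz": [0.035,-0.014,0],"rotation": [0,0,5],"fingers": -1},
  ],
)

```text
time_s: 1.28
eef_pos: [0.4469, -0.3069, 0.2425]
orientation: [[0.997, 0.083, 0.0], [0.083, -0.997, -0.0], [0.0, 0.0, -1.0]]
wrist_force: [0.3, -0.9, -0.5]
width: 0.0854
grip_force: 0.0
```

servo_tool(
  targets=[
    {"xyz": [0.02,-0.0135,0],"rotation": [0,0,0],"fingers": -1},
    {"xyz": [0.02,-0.0135,0],"rotation": [0,0,0],"fingers": -1},
    {"xyz": [0.02,-0.0135,0],"rotation": [0,0,0],"fingers": -1},
    {"xyz": [0,0,0],"rotation": [0,0,0],"fingers": -1},
    {"xyz": [0,0,0],"rotation": [0,0,0],"fingers": -1},
  ],
)

```text
time_s: 1.7
eef_pos: [0.5025, -0.2625, 0.2421]
orientation: [[0.996, 0.088, -0.0], [0.088, -0.996, 0.0], [-0.0, -0.0, -1.0]]
wrist_force: [-0.0, 0.4, -0.2]
width: 0.0855
grip_force: 0.0
```

```bash
python3 - <<'E'
from h import *
np.set_printoptions(precision=4,suppress=True)
a=eyes.capture("top");b=eyes.capture("scene")
cv2.imwrite("pics/c2.png",np.hstack([cv2.resize(i,(400,400),interpolation=cv2.INTER_CUBIC) for i in(a[165:245,328:408],b[75:155,268:348])]))
s=arm.get_obs();print(s["time_s"],s["eef_pos"],s["orientation"],s["joints"],s["wrist_force"])
E
```

```text
1.8 [ 0.5015 -0.2634  0.2422] [[ 0.9963  0.0861 -0.0004]
 [ 0.0861 -0.9963  0.    ]
 [-0.0004 -0.0001 -1.    ]] [-0.5657  0.3809  1.6081 -0.0002  1.153   0.919 ] [-0.482  -0.0072 -0.2882]
```

View pics/c2.png

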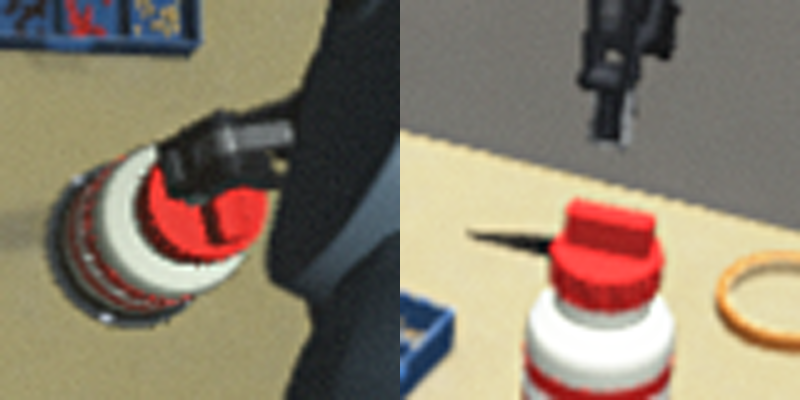

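The gripper hangs above the cap, aligned with its bar, and in the scene view the fingers are over it. I'm descending astride the bar and closing gently.

servo_tool(
  targets=[
    {"xyz": [0.0047,-0.002,0.02],"rotation": [0,0,0],"fingers": -1},
    {"xyz": [0,0,0.02],"rotation": [0,0,0],"fingers": -1},
    {"xyz": [0,0,0.02],"rotation": [0,0,0],"fingers": -1},
    {"xyz": [0,0,0.018],"rotation": [0,0,0],"fingers": -1},
    {"xyz": [0,0,0],"rotation": [0,0,0],"fingers": 0.3},
    {"xyz": [0,0,0],"rotation": [0,0,0],"fingers": 1},
    {"xyz": [0,0,0],"rotation": [0,0,0],"fingers": 1},
    {"xyz": [0,0,0],"rotation": [0,0,0],"fingers": 1},
    {"xyz": [0,0,0],"rotation": [0,0,0],"fingers": 1},
    {"xyz": [0,0,0],"rotation": [0,0,0],"fingers": 1},
  ],
  newtons=20,
)

```text
time_s: 2.63
eef_pos: [0.5068, -0.261, 0.1652]
orientation: [[0.996, 0.086, 0.001], [0.086, -0.996, -0.001], [0.001, 0.001, -1.0]]
wrist_force: [0.3, -6.1, 5.1]
width: 0.0133
grip_force: 24.7
```

servo_tool(
  targets=[
    {"xyz": [0,0.0005,0],"rotation": [0,0,0],"fingers": 0.45},
    {"xyz": [0,0,0],"rotation": [0,0,0],"fingers": 0.45},
    {"xyz": [0,0,0.004],"rotation": [0,0,0],"fingers": 0.45},
    {"xyz": [0,0,0.004],"rotation": [0,0,0],"fingers": 0.45},
    {"xyz": [0,0,0.003],"rotation": [0,0,0],"fingers": 0.45},
    {"xyz": [0,0,0],"rotation": [0,0,0],"fingers": 0.45},
    {"xyz": [0,0,0],"rotation": [0,0,0],"fingers": 0.45},
  ],
)

```text
time_s: 3.22
eef_pos: [0.5066, -0.2612, 0.1535]
orientation: [[0.996, 0.086, 0.0], [0.086, -0.996, -0.0], [0.0, 0.0, -1.0]]
wrist_force: [-2.9, 1.1, 9.8]
width: 0.0233
grip_force: 4.6
```

The force is 9.8 N at TCP height 0.1535, which puts the lift at about -0.003 and matches the geometry. Next I press 5 mm more and grip.

servo_tool(
  targets=[
    {"xyz": [0,0,0.003],"rotation": [0,0,0],"fingers": 0.45},
    {"xyz": [0,0,0.002],"rotation": [0,0,0],"fingers": 0.45},
    {"xyz": [0,0,0],"rotation": [0,0,0],"fingers": 1},
    {"xyz": [0,0,0],"rotation": [0,0,0],"fingers": 1},
    {"xyz": [0,0,0],"rotation": [0,0,0],"fingers": 1},
    {"xyz": [0,0,0],"rotation": [0,0,0],"fingers": 1},
  ],
  newtons=25,
)

```text
time_s: 3.72
eef_pos: [0.5073, -0.2614, 0.1493]
orientation: [[0.996, 0.086, 0.002], [0.086, -0.996, -0.001], [0.002, 0.001, -1.0]]
wrist_force: [-1.4, 1.2, 12.4]
width: 0.0136
grip_force: 37.4
```

servo_tool(
  targets=[
    {"xyz": [0,0,0.0008],"rotation": [0,0,-2],"fingers": 1},
    {"xyz": [0,0,0],"rotation": [0,0,-4],"fingers": 1},
    {"xyz": [0,0,0],"rotation": [0,0,-4],"fingers": 1},
    {"xyz": [0,0,0],"rotation": [0,0,-4],"fingers": 1},
    {"xyz": [0,0,0],"rotation": [0,0,-4],"fingers": 1},
    {"xyz": [0,0,0],"rotation": [0,0,-4],"fingers": 1},
  ],
)

```text
time_s: 4.22
eef_pos: [0.5073, -0.2614, 0.1484]
orientation: [[0.89, 0.456, 0.002], [0.456, -0.89, -0.001], [0.001, 0.002, -1.0]]
wrist_force: [-1.1, 1.3, 13.0]
width: 0.0134
grip_force: 37.5
```

```bash
python3 - <<'E'
from h import *
s=arm.get_obs();print(s["wrist_torque"],s["wrist_force"],s["joints"],s["width"])
E
```

```text
[ 0.3296573   0.19048473 -0.04592258] [-1.05759959  1.33325157 13.04320442] [-5.57500189e-01  4.98325236e-01  1.68315895e+00  3.65993126e-04
  9.58170467e-01  5.39529850e-01] 0.013441464731638325
```

servo_tool(
  targets=[
    {"xyz": [0,0,0],"rotation": [0,0,-5],"fingers": 1},
    {"xyz": [0,0,0],"rotation": [0,0,-5],"fingers": 1},
    {"xyz": [0,0,0],"rotation": [0,0,-5],"fingers": 1},
    {"xyz": [0,0,0],"rotation": [0,0,-5],"fingers": 1},
    {"xyz": [0,0,0],"rotation": [0,0,-5],"fingers": 1},
    {"xyz": [0,0,0],"rotation": [0,0,-5],"fingers": 1},
    {"xyz": [0,0,0],"rotation": [0,0,-5],"fingers": 1},
    {"xyz": [0,0,0],"rotation": [0,0,-5],"fingers": 1},
    {"xyz": [0,0,0],"rotation": [0,0,-7],"fingers": 1},
    {"xyz": [0,0,0],"rotation": [0,0,0],"fingers": 1},
  ],
)

```text
time_s: 5.05
eef_pos: [0.5072, -0.2613, 0.1484]
orientation: [[0.269, 0.963, 0.002], [0.963, -0.269, -0.001], [-0.0, 0.002, -1.0]]
wrist_force: [-0.8, 1.6, 12.8]
width: 0.0136
grip_force: 37.5
```

Turned 1.21 rad. Now I raise slowly, open and retreat.

servo_tool(
  targets=[
    {"xyz": [0,0,-0.004],"rotation": [0,0,0],"fingers": 1},
    {"xyz": [0,0,-0.004],"rotation": [0,0,0],"fingers": 1},
    {"xyz": [0,0,-0.004],"rotation": [0,0,0],"fingers": 1},
    {"xyz": [0,0,-0.003],"rotation": [0,0,0],"fingers": 1},
    {"xyz": [0,0,0],"rotation": [0,0,0],"fingers": -1},
    {"xyz": [0,0,0],"rotation": [0,0,0],"fingers": -1},
    {"xyz": [0,0,0],"rotation": [0,0,0],"fingers": -1},
    {"xyz": [0,0,0],"rotation": [0,0,0],"fingers": -1},
    {"xyz": [0,0,0],"rotation": [0,0,0],"fingers": -1},
  ],
)

```text
time_s: 5.8
eef_pos: [0.5062, -0.261, 0.1619]
orientation: [[0.277, 0.961, -0.001], [0.961, -0.277, 0.001], [0.0, -0.001, -1.0]]
wrist_force: [0.2, -0.0, -0.2]
width: 0.0731
grip_force: 0.0
```

servo_tool(
  targets=[
    {"xyz": [0,0,-0.02],"rotation": [0,0,0],"fingers": -1},
    {"xyz": [0,0,-0.03],"rotation": [0,0,0],"fingers": -1},
    {"xyz": [0,0,-0.03],"rotation": [0,0,0],"fingers": -1},
    {"xyz": [0,0,-0.03],"rotation": [0,0,0],"fingers": -1},
    {"xyz": [0,0,-0.03],"rotation": [0,0,0],"fingers": -1},
    {"xyz": [0,0,0],"rotation": [0,0,0],"fingers": -1},
    {"xyz": [0,0,0],"rotation": [0,0,0],"fingers": -1},
    {"xyz": [0,0,0],"rotation": [0,0,0],"fingers": -1},
  ],
)

```text
time_s: 6.47
eef_pos: [0.5062, -0.2609, 0.3013]
orientation: [[0.277, 0.961, -0.001], [0.961, -0.277, 0.001], [0.0, -0.002, -1.0]]
wrist_force: [0.0, -0.0, 0.4]
width: 0.0851
grip_force: 0.0
```

```bash
python3 - <<'E'
from h import *
a=eyes.capture("top");b=eyes.capture("scene")
cv2.imwrite("pics/c3.png",np.hstack([cv2.resize(i,(400,400),interpolation=cv2.INTER_CUBIC) for i in(a[165:245,328:408],b[95:155,278:338])]))
s=arm.get_obs();print(s["time_s"],s["eef_pos"],s["wrist_force"])
E
```

```text
6.5667 [ 0.50612435 -0.26086298  0.30084913] [ 0.35801106 -0.22118105 -0.77832519]
```

View pics/c3.png

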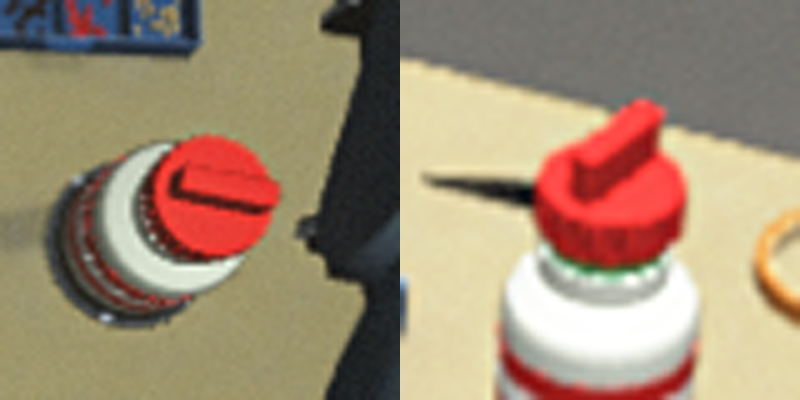

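The bar has turned about 70°, the cap has sprung up, and the green ring shows beneath it at about (605,270) in the right crop. The gripper is clear, so I'm handing in.

```bash
python3 -c "
from workcell import arm
print(arm.close_job())"
```

```text
the job is handed in; nothing more can be done
None
```

The red-capped bottle is open: I pressed the cap down, turned it about 1.2 rad counter-clockwise and let it spring up to show the green ring; the blue-capped bottle was not touched, and the job was handed in at about 6.6 s.

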